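# Lever open the candle tin with a palette knife

### The arm

A 6-joint arm with a two-finger parallel gripper is mounted at the origin on a cart in front of the work surface, level with it; the furniture and walls round the work are solid. World frame = base frame: x ahead of the robot, y to its left, z up, the work surface at z = 0. Lengths are in m, angles in rad, forces in N, time in s.
With the tool pointing down it reaches from about 0.275 to 0.825 m from the base axis. Payload 4.9 kg.
Tool frame: the origin (TCP) lies midway between the tips of the shut fingers; the grasp point (between the pads) lies 19 mm behind it (bot.grip_depth is the distance from the TCP to the grasp point, in m); z points along the fingers, y is the line along which they close (so a half turn about z gives the same grasp; the last joint's range is limited). The gripper opens to 85 mm and grips with 20 to 120 N. Pads are 22 mm wide; open, the fingers measure 114 mm over their backs; the gripper's body (76 mm by 85 mm) begins 54 mm behind the grasp point. The pads swing forward as they close: fully open they stand 13 mm farther back than shut.
Start: joints at [1.181, 0.326, -0.193, 1.052, 0, 1.437], TCP at [0.139, 0.532, 0.202] pointing down, gripper open.
Joint ranges: [-2.65, 2.65], [-0.97, 1.79], [-1.3, 1.35], [-1.93, 2.1], [-1.47, 1.37], [-3.14, 3.14]. Speed limits (rad/s): [2.57, 2.57, 3.14, 3.14, 3.14, 3.14].

### API

Orientations are given as a unit quaternion [w, x, y, z].
In Python, from cell import bot gives the robot as it stands. Calls block until the motion is done:
- bot.move_pose(position, orientation): joint-space move of the TCP to a pose.
- bot.move_linear(position, speed=0.15, rotation=None, until_force=None): straight line of the TCP; rotation=None keeps the orientation; speed is the mean speed in m/s. With until_force (N) it stops when the force on the tool has changed by that much, and returns True; else False.
- bot.goto_joints(angles): joint-space move.
- bot.set_gripper(opening, grasp_force=None): opening from 0.0 (shut) to 1.0 (fully open); grasp_force is the grip in N (None keeps the last); returns when the fingers have stopped.
- bot.wait(seconds).
- bot.solve_ik(position, orientation): joint angles nearest the present ones, or None.
- bot.camera(name): name is "scene" or "top" or "wrist"; returns the picture (400x640x3 uint8, red, green, blue); there is no depth.
- bot.calibration(name): a dict with "mtx" (3x3 intrinsics, pixels), "extrinsics" (4x4, takes a point from world to camera coordinates); the wrist camera has in their place "hand_eye" (4x4, takes a point from camera to tool coordinates, whose origin is the TCP and whose axes are the flange's). Camera axes: x right, y down, z forward; pixel columns grow to the right and rows downward; lengths in m; the calibration is good to about 2 mm. The wrist camera is an equidistant fisheye: a pixel r from the principal point sees the ray r / f radians off the axis. A picture is of the moment at which its call begins: read the wrist's pose just before it. calibration takes no time and is no camera call.
A pose or a line that the arm cannot do raises bot.PlanningError and nothing moves.
- bot.close_job(): hands the job in; it is judged then, once.
Trained networks look in the newest picture that a camera, given by its name, has taken for a name from the list of things; names that differ only in an ending like _2 or _b are one class to them, and where a whole thing is asked for, a point or a joint stands for the part that bears it (a point fixed in the world has none). Each returns a list of dicts, best first, with "confidence" (0 to 1); they miss things now and then, are a little off and sometimes report something else, mostly with a low value. They report only what shows in the picture. A call takes as long as a camera call.
- bot.search_frame(camera, thing): "bbox" ([left, top, width, height] in pixels, round what is visible of it).
Readings, each from a call of its own:
- bot.read_clock(): time.
- bot.read_joint_positions(): joint angles.
- bot.read_joint_vel(): joint speeds.
- bot.read_joint_efforts(): joint torques, N m.
- bot.read_position(): TCP position.
- bot.read_tool_rot(): TCP orientation.
- bot.read_ft_force(): force on the tool from outside, world axes, zero at the start.
- bot.read_moment(): the same for the moment, N m.
- bot.read_gripper_width(): opening from 0.0 (shut) to 1.0 (fully open).
- bot.read_finger_force(): force on a finger pad.
Only numpy, scipy, OpenCV 4.12 (cv2) and the standard library are available. Lean on these libraries where they do the work, as an engineer would, in place of code of your own. Each camera call takes 0.05 s, during which the arm holds its last target. There are 200 camera calls.

### The job

Take the palette knife off the chopping board, work its blade into the slot under the front edge of the tin's lid and lever the lid up. Keep using the knife, never the gripper, to swing the lid back past upright so that it stays fully open, then lay the knife down flat on the chopping board again. Leave the tumbler, the mug and the teaspoon where they are.

Things in the scene. Friction and masses are not known exactly. Their poses are not given: they have to be found in the camera images.
- tin: Grey painted metal box with a hinged lid, fixed to the worktop; 110 deep (its x) x 150 wide (y) x 75 high without the lid, walls 4 thick; tea lights on its floor, tops 19 above the worktop. Origin: centre of the underside; x points from its front (slot side) to its back (hinge side), z up. Yaw up to about 26 degrees.
- tin_slot (a point): Centre of the pry slot, on the outer face of the front wall: an opening through the wall 36 wide and 10 high (z 65 to 75 above the worktop), dark edging round it; closed above by the underside of the lid. Tin frame (-55, 0, 70).
- tin_hinge (a point): Middle of the lid's hinge line, at the upper back edge of the tin, tin frame (55, 0, 75); the hinge line runs along the tin's y at the height of the lid's underside.
- lid (a joint): Angle of the lid: 0 shut, 1.57 upright, 1.8 leaning back on its stop. Flat plate 110 x 150 x 5, flush with the tin's outside on all sides, 120 g, no handle. The hinge is stiff: the lid stays at any angle; its front edge needs about 2 N to lift.
- lid_front (a point): Middle of the lid's lower front edge (110 from the hinge line); tells how far the lid is open. Its x points from there to the hinge, in the plane of the lid.
- knife: Palette knife lying on the board, 200 long, 120 g. Wooden handle x -100 to +4, 20 wide (y), 22 high (z); steel collar x 4 to 10; blunt flat steel blade x 10 to 100, 20 wide, 3 thick, round end, at mid-height of the handle (z 9.5 to 12.5). Balances near x = -20. Origin: on the underside, middle of the length; x points to the blade tip (away from the robot, up to 55 degrees aside), z up.
- knife_tip (a point): Tip of the blade, knife frame (100, 0, 11).
- board: Wooden chopping board, 220 (its x) x 320 (its y) x 21 thick, does not move. Origin: centre of the underside. Its long side points away from the robot; left of the tin.
- tumbler: Glass tumbler, 80 across, 91 high, behind the tin. Origin: centre of the underside.
- mug: Mug with pale stripes, 84 across, 117 long with its handle, 95 high, behind the tin. Origin: middle of its length, underside; handle to its -y.
- teaspoon: Steel teaspoon, 132 long, 11 high, lying on the worktop in front of the tin. Origin: centre of the underside.

How it is judged:
By the outcome, as a careful person would: the job done as asked, in the order asked, and still so for the second after the job is handed in, with the robot touching nothing.
It also fails if it takes over 54 s, if anything falls off the work surface, if the arm or the gripper's body presses on something with over 40 N, if the wrist force passes 120 N, or if a joint passes its speed limit or range.

## Working session

There is one attempt and no reset: what is moved stays moved. The work goes in short steps, each a Python script; the robot and the scene stay as the last script left them, time stands still between calls to the robot, and variables do not carry over. Pictures are saved under pics/ and viewed, at most 10 in all, crops included, and the job is handed in when it is done.

```bash
ls; mkdir -p pics; python3 - <<'E'
from cell import bot
import cv2,numpy as np
np.set_printoptions(precision=4,suppress=True)
for c in ["scene","top"]:
    im=bot.camera(c); cv2.imwrite(f"pics/{c}0.png",im[:,:,::-1])
    k=bot.calibration(c); print(c,k["mtx"],k["extrinsics"])
    for t in ["tin","tin_slot","lid","knife","board","tumbler","mug","teaspoon"]:
        r=bot.search_frame(c,t); print(t,[(np.round(q["bbox"]).tolist(),round(q["confidence"],2)) for q in r[:2]])
k=bot.calibration("wrist");print(k)
print(bot.read_position(),bot.read_tool_rot(),bot.read_clock())
E
```

```text
pics
scene [[368.2463   0.     320.6691]
 [  0.     368.2463 208.3414]
 [  0.       0.       1.    ]] [[ 0.8292 -0.5585 -0.022  -0.3814]
 [-0.334  -0.4637 -0.8206  0.3998]
 [ 0.4481  0.6878 -0.571   0.4971]
 [ 0.      0.      0.      1.    ]]
tin [([307.0, 227.0, 85.0, 55.0], 0.74), ([306.0, 232.0, 83.0, 76.0], 0.66)]
tin_slot [([305.0, 230.0, 87.0, 76.0], 0.63)]
lid [([303.0, 226.0, 89.0, 56.0], 0.61)]
knife [([235.0, 192.0, 73.0, 13.0], 0.67)]
board [([201.0, 176.0, 133.0, 78.0], 0.91)]
tumbler [([411.0, 208.0, 38.0, 53.0], 0.76)]
mug [([357.0, 188.0, 40.0, 44.0], 0.67), ([233.0, 191.0, 71.0, 14.0], 0.63)]
teaspoon [([249.0, 271.0, 44.0, 32.0], 0.73)]
top [[456.5499   0.     326.6085]
 [  0.     456.5499 197.7932]
 [  0.       0.       1.    ]] [[ 0.0181 -0.9998 -0.0023  0.2626]
 [-0.9883 -0.0176 -0.1517  0.633 ]
 [ 0.1517  0.005  -0.9884  0.9992]
 [ 0.      0.      0.      1.    ]]
tin [([367.0, 179.0, 81.0, 74.0], 0.96)]
tin_slot [([369.0, 176.0, 79.0, 73.0], 0.69), ([365.0, 179.0, 86.0, 70.0], 0.59)]
lid [([369.0, 176.0, 82.0, 70.0], 0.8)]
knife [([224.0, 174.0, 48.0, 78.0], 0.59)]
board [([212.0, 157.0, 101.0, 142.0], 0.69)]
tumbler [([405.0, 108.0, 40.0, 40.0], 0.95), ([221.0, 172.0, 49.0, 81.0], 0.51)]
mug [([326.0, 113.0, 49.0, 46.0], 0.61)]
teaspoon [([341.0, 271.0, 54.0, 20.0], 0.88)]
{'mtx': array([[309.7069,   0.    , 317.4699],
       [  0.    , 309.7069, 201.0913],
       [  0.    ,   0.    ,   1.    ]]), 'hand_eye': array([[-0.0007, -0.9462, -0.3235,  0.0831],
       [ 1.    , -0.0007, -0.0002, -0.0005],
       [-0.0001, -0.3235,  0.9462, -0.1706],
       [ 0.    ,  0.    ,  0.    ,  1.    ]])}
[0.1391 0.5321 0.2018] [-0.      0.1276  0.9918  0.    ] 0.9
```

```bash
python3 - <<'E'
import cv2
im=cv2.imread("pics/top0.png")[100:300,200:460]; cv2.imwrite("pics/t1.png",cv2.resize(im,None,fx=3,fy=3,interpolation=cv2.INTER_CUBIC))
im=cv2.imread("pics/scene0.png")[170:320,190:460]; cv2.imwrite("pics/s1.png",cv2.resize(im,None,fx=2.9,fy=2.9,interpolation=cv2.INTER_CUBIC))
E
```

```text
(no output)
```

View pics/t1.png

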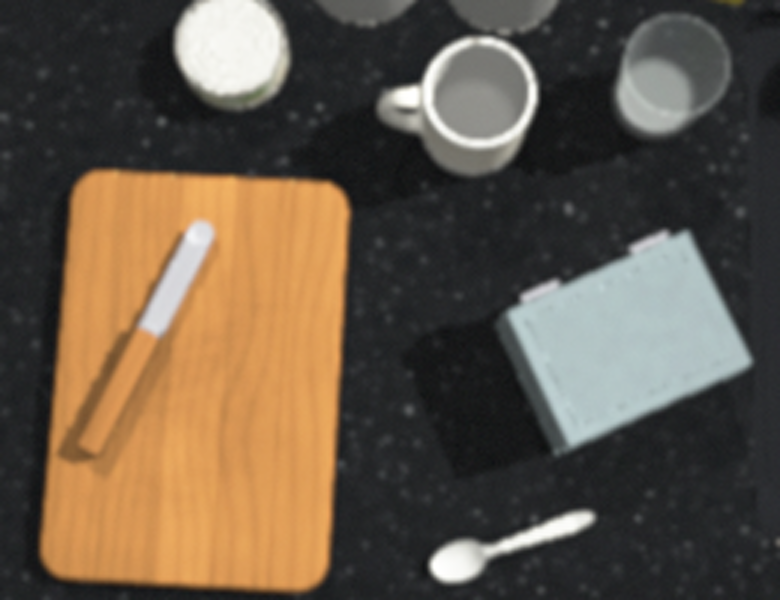

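View pics/s1.png

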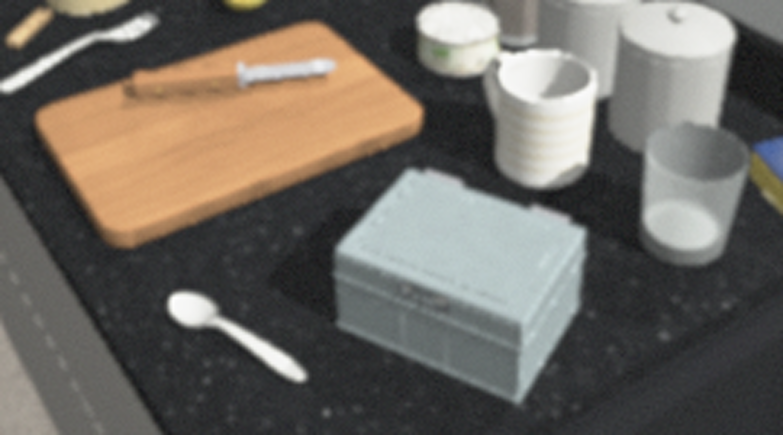

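```bash
cat > h.py <<'E'
from cell import bot
import cv2,numpy as np
from scipy.spatial.transform import Rotation as R
from scipy.optimize import least_squares
np.set_printoptions(precision=4,suppress=True)
def proj(c,P):
    k=bot.calibration(c); T=k["extrinsics"]; p=np.atleast_2d(P)@T[:3,:3].T+T[:3,3]; q=p@k["mtx"].T; return q[:,:2]/q[:,2:]
def plane(c,uv,z):
    k=bot.calibration(c); T=k["extrinsics"]; d=T[:3,:3].T@np.linalg.solve(k["mtx"],[*uv,1]); o=-T[:3,:3].T@T[:3,3]
    return o+d*(z-o[2])/d[2]
def wplane(uv,z,p,q):   # fisheye pixel onto plane z, tool pose p,q(wxyz)
    k=bot.calibration("wrist"); m=k["mtx"]; H=k["hand_eye"]
    v=(np.array(uv,float)-m[:2,2])/m[0,0]; th=np.linalg.norm(v)
    d=np.r_[np.sin(th)*v/th,np.cos(th)]; Rt=R.from_quat(np.roll(q,-1)).as_matrix()
    o=p+Rt@H[:3,3]; d=Rt@H[:3,:3]@d; return o+d*(z-o[2])/d[2]
def tq(yaw,pitch=0):     # tool down, tool x along world yaw (pitch>0 raises that direction)
    M=R.from_euler("z",yaw)*R.from_euler("y",-pitch)*R.from_euler("x",np.pi)
    return np.roll(M.as_quat(),1)
def frame(x,y,yaw): 
    c,s=np.cos(yaw),np.sin(yaw); return lambda P:np.atleast_2d(P)@np.array([[c,s,0],[-s,c,0],[0,0,1]])+[x,y,0]
E
python3 - <<'E'
from h import *
top=np.array([(505,312),(688,235),(750,362),(562,452)])/3+[200,100]
sc=np.array([(413,172),(585,232),(520,325),(337,248)])/2.9+[190,170]
L=np.array([(55,75,80),(55,-75,80),(-55,-75,80),(-55,75,80)])/1e3
for use in [(1,0),(0,1),(1,1)]:
    f=lambda v:np.r_[use[0]*(proj("top",frame(*v)(L))-top).ravel(),use[1]*(proj("scene",frame(*v)(L))-sc).ravel()]
    r=least_squares(f,[.5,-.1,0]); print("tin",r.x,r.cost)
    print(r.fun.reshape(-1,2).T)
print("slot",plane("scene",np.array([425,297])/2.9+[190,170],.07))
K=[plane("top",np.array(p)/3+[200,100],z) for p,z in [((203,222),.032),((90,450),.04)]]
print("knife",K,np.linalg.norm(K[0]-K[1]))
K=[plane("scene",np.array(p)/2.9+[190,170],z) for p,z in [((336,65),.032),((127,87),.037)]]
print("knife",K,np.linalg.norm(K[0]-K[1]))
E
```

```text
tin [0.5922 0.0913 0.4296] 3.2659592368685493
[[-0.6682 -0.6364  0.1991  1.082  -0.     -0.     -0.     -0.    ]
 [ 0.059  -0.8225  1.7019 -0.9454 -0.     -0.      0.      0.    ]]
tin [0.5949 0.0893 0.4146] 2.142186287877976
[[ 0.      0.      0.      0.     -0.3823  0.8677  0.4063 -0.9682]
 [-0.     -0.      0.     -0.     -1.3796  0.0475  0.6117  0.055 ]]
tin [0.5936 0.0902 0.4235] 8.123824794227165
[[-0.1106  0.0728  0.6434  1.3651 -1.3991  0.0287 -0.0343 -1.703 ]
 [-0.805  -1.3064  1.3229 -1.7143 -1.2922 -0.2131  0.4824  0.3191]]
slot [0.5449 0.0657 0.07  ]
knife [array([0.6849, 0.4136, 0.032 ]), array([0.5055, 0.4916, 0.04  ])] 0.19579766406037963
knife [array([0.686 , 0.4113, 0.032 ]), array([0.4963, 0.4899, 0.037 ])] 0.2053513464147945
```

```bash
python3 - <<'E'
from h import *
ky=-0.405; g=np.array([.593,.452])-.02*np.array([np.cos(ky),np.sin(ky)])
t=frame(.5936,.0902,.4235)
for o in (0,np.pi):
    print(bot.solve_ik([*g,.13],tq(ky+o)),bot.solve_ik([*g,.024],tq(ky+o)))
    for P in [(-205,0,61),(-150,0,61),(-46,0,150)]: print(P,bot.solve_ik(t(np.array(P)/1e3)[0],tq(.4235+o)))
bot.move_pose([*g,.15],tq(ky+np.pi)); bot.set_gripper(0.6,120)
p,q=bot.read_position(),bot.read_tool_rot(); im=bot.camera("wrist"); cv2.imwrite("pics/w1.png",im[:,:,::-1])
np.savez("w1.npz",p=p,q=q); print(p,q,bot.read_clock())
print(bot.search_frame("wrist","knife")[:2],bot.read_joint_positions())
E
```

```text
[ 0.5748  0.7281  0.2909  1.1336  0.     -2.1618] [ 0.5748  0.8084  0.166   0.9283  0.     -2.1618]
(-205, 0, 61) [-0.1673  0.2341 -0.742   0.5947  0.      2.5508]
(-150, 0, 61) [-0.0991  0.3158 -0.6206  0.6345  0.      2.619 ]
(-46, 0, 150) [-0.0042  0.377  -0.2569  0.9369  0.      2.7139]
[0.5748 0.7281 0.2909 1.1336 0.     0.9798] [0.5748 0.8084 0.166  0.9283 0.     0.9798]
(-205, 0, 61) [-0.1673  0.2341 -0.742   0.5947  0.     -0.5908]
(-150, 0, 61) [-0.0991  0.3158 -0.6206  0.6345  0.     -0.5226]
(-46, 0, 150) [-0.0042  0.377  -0.2569  0.9369  0.     -0.4277]
[0.5743 0.4601 0.1502] [0.     0.2009 0.9796 0.    ] 3.0167
[{'bbox': [313.6, 102.0, 22.5, 186.7], 'confidence': 0.82}] [ 0.5749  0.7174  0.322   1.1754 -0.      0.9798]
```

View pics/w1.png

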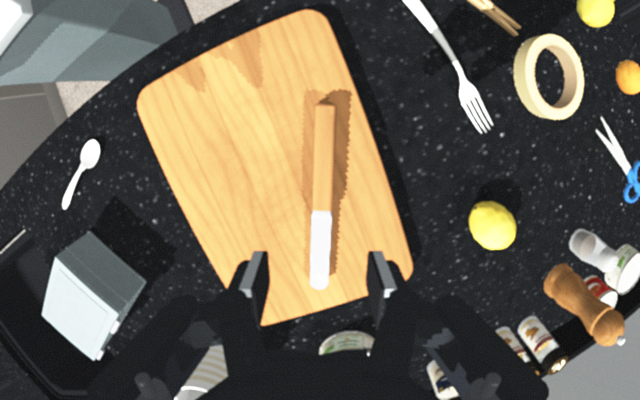

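```bash
python3 - <<'E'
from h import *
d=np.load("w1.npz");p,q=d["p"],d["q"]
a=wplane((325,103),.043,p,q);b=wplane((319,289),.0335,p,q);c=wplane((322,211),.043,p,q);e=wplane((321,211),.0335,p,q)
print(a,b,c,e,np.linalg.norm((a-b)[:2]),np.arctan2(*(b-a)[1::-1]))
E
```

```text
[0.5037 0.4971 0.043 ] [0.6844 0.4143 0.0335] [0.5961 0.455  0.043 ] [0.5991 0.4528 0.0335] 0.19871944217740464 -0.43007119901830976
```

```bash
python3 - <<'E'
from h import *
ky=-0.43; g=np.array([.594,.4557])-.02*np.array([np.cos(ky),np.sin(ky)])
bot.move_pose([*g,.09],tq(ky+np.pi))
print(bot.move_linear([*g,.0235],.1,until_force=8))
bot.set_gripper(0,120); print(bot.read_position(),bot.read_gripper_width(),bot.read_finger_force(),bot.read_ft_force())
bot.move_linear([*g,.17],.2)
p,q=bot.read_position(),bot.read_tool_rot(); im=bot.camera("wrist"); cv2.imwrite("pics/w2.png",im[:,:,::-1])
im=bot.camera("scene");cv2.imwrite("pics/s2.png",im[:,:,::-1]);
print(p,bot.read_gripper_width(),bot.read_moment(),bot.read_clock())
a=cv2.imread("pics/w2.png")[40:340,120:520]; b=cv2.imread("pics/s2.png")[100:300,190:390]
cv2.imwrite("pics/c2.png",np.hstack([a,cv2.resize(b,(300,300))]))
E
```

```text
False
[0.5758 0.4641 0.0236] -0.0006612250996006804 0.0 [-0.2407 -0.1506 -0.0393]
[0.5752 0.4636 0.1686] -0.0014970735626106016 [-0.0454  0.0251  0.0084] 5.75
```

View pics/c2.png

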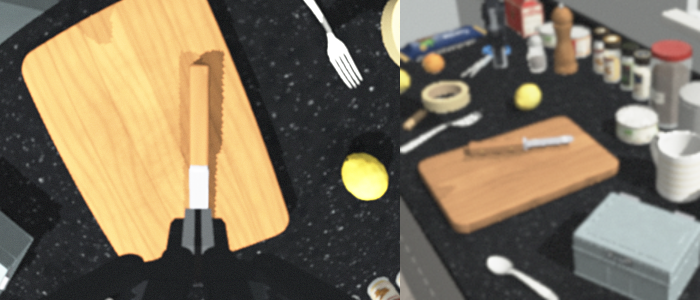

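```bash
python3 - <<'E'
from h import *
p,q=bot.read_position(),bot.read_tool_rot()
a=wplane((319,107),.043,p,q);c=wplane((319,207),.043,p,q)
print(p,q,a,c,np.linalg.norm(a-c),np.arctan2(*(c-a)[1::-1]))
print(bot.search_frame("wrist","knife")[:1])
bot.set_gripper(0.6,120); print(bot.read_gripper_width())
g=p[:2]
bot.move_linear([*g,.0235],.15,until_force=8)
im=bot.camera("wrist"); 
bot.set_gripper(0.25,120);im2=bot.camera("wrist");print(bot.read_gripper_width(),bot.read_finger_force(),bot.read_position(),bot.read_clock())
f=lambda i:i[60:360,160:480,::-1]
cv2.imwrite("pics/c3.png",np.hstack([f(im),f(im2)]))
E
```

```text
[0.5748 0.4634 0.1678] [-0.0012  0.2134  0.977  -0.0013] [0.5063 0.4955 0.043 ] [0.597  0.4539 0.043 ] 0.09972604473927592 -0.4296540710777003
[{'bbox': [308.2, 102.9, 20.4, 146.7], 'confidence': 0.98}]
0.6013522422943577
0.24679674710827754 0.0 [0.5749 0.4634 0.0236] 7.9583
```

View pics/c3.png

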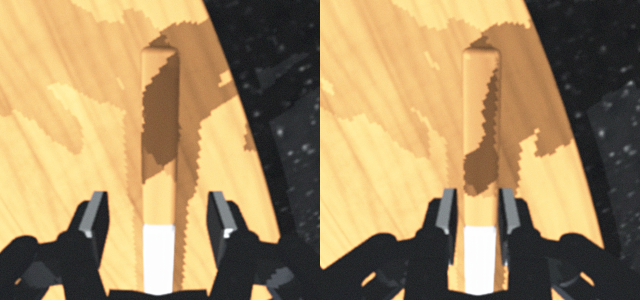

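```bash
python3 - <<'E'
from h import *
p=bot.read_position()
print(bot.move_linear([*p[:2],.0185],.03,until_force=4),bot.read_position(),bot.read_ft_force())
for o in (.22,.18,.1):
    bot.set_gripper(o,60);print(o,bot.read_gripper_width(),bot.read_finger_force(),bot.read_position(),bot.read_ft_force())
im=bot.camera("wrist");cv2.imwrite("pics/c4.png",im[60:360,160:480,::-1]);print(bot.read_clock())
E
```

```text
False [0.5745 0.4631 0.0179] [0.4297 0.4104 1.2148]
0.22 0.22096828698108495 0.0 [0.5749 0.4634 0.0186] [-0.4231  0.4042 -0.2811]
0.18 0.18270498722652395 0.0 [0.5749 0.4634 0.0186] [-0.2688 -1.0892  0.004 ]
0.1 0.09746423713607741 0.0 [0.5749 0.4634 0.0186] [ 0.3536  1.1595 -0.6266]
9.0
```

View pics/c4.png

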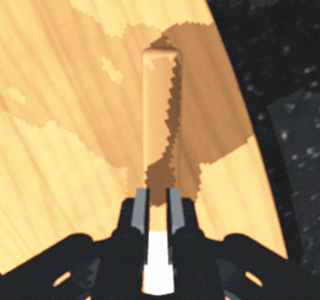

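```bash
python3 - <<'E'
from h import *
print(bot.grip_depth)
p=bot.read_position()
bot.move_linear([*p[:2],.06],.15); bot.set_gripper(.4,120)
f0=bot.read_ft_force()
print(bot.move_linear([*p[:2],-.012],.04,until_force=4),bot.read_position(),bot.read_ft_force()-f0)
im=bot.camera("wrist");cv2.imwrite("pics/c5.png",im[60:360,160:480,::-1]);print(bot.read_clock())
E
```

```text
0.0187
True [ 0.5748  0.4633 -0.0093] [0.1559 0.9024 4.2258]
11.4167
```

View pics/c5.png

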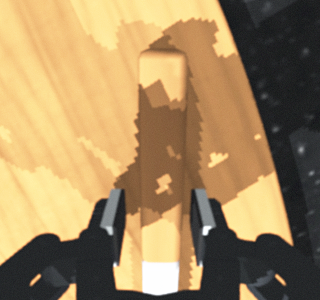

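```bash
python3 - <<'E'
from h import *
p=bot.read_position()
bot.move_linear([*p[:2],-.0045],.03)
bot.set_gripper(0,120);print(bot.read_gripper_width(),bot.read_finger_force(),bot.read_position(),bot.read_ft_force())
p=bot.read_position()
if bot.read_gripper_width()>.1:
    bot.move_linear([*p[:2],.12],.2)
    print(bot.read_gripper_width(),bot.read_position(),bot.read_ft_force(),bot.read_moment())
im=bot.camera("wrist");s=bot.camera("scene");print(bot.read_clock())
a=im[60:360,160:480,::-1]; b=s[130:280,190:400,::-1]
cv2.imwrite("pics/c6.png",np.hstack([a,cv2.resize(b,(420,300))]))
E
```

```text
0.20199846737688443 118.29344272613525 [ 0.5748  0.4634 -0.0044] [-0.8014  0.1292  2.2088]
0.20173920086836125 [0.574  0.4628 0.1184] [-0.1478  0.5926 -1.1681] [-0.0241  0.0442 -0.0114]
12.9417
```

View pics/c6.png

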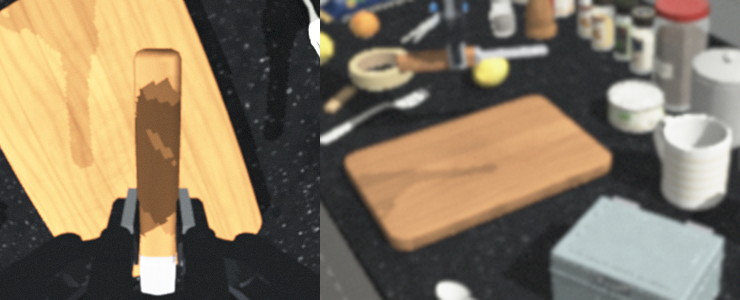

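```bash
python3 - <<'E'
from h import *
p=bot.read_position();ky=-.43;d=np.array([np.cos(ky),np.sin(ky),0])
for dz in (.0364,.019,.008): print(dz,proj("scene",[p+d*.12+[0,0,dz],p-d*.08+[0,0,dz]]))
E
```

```text
0.0364 [[302.5506 154.6466]
 [227.5587 161.6551]]
0.019 [[302.8686 160.3879]
 [228.6412 167.4664]]
0.008 [[303.0665 163.9595]
 [229.3143 171.0801]]
```

```bash
cat >> h.py <<'E'
Y=.4235; tin=frame(.5936,.0902,Y); QT=tq(Y+np.pi)
def tcp(x,z,y=0): return tin([x/1e3-.12,y/1e3,z/1e3-.0364])[0]   # TCP putting the knife tip at tin-frame (mm)
def tip():
    p=bot.read_position()-[.5936,.0902,0]; c,s=np.cos(Y),np.sin(Y)
    return np.array([p[0]*c+p[1]*s+.12,-p[0]*s+p[1]*c,p[2]+.0364])*1e3
E
python3 - <<'E'
from h import *
bot.move_linear(bot.read_position()+[0,0,.03],.2)
bot.move_pose(tcp(-85,140),QT)
bot.move_linear(tcp(-80,70),.15); bot.wait(.3)
print(tip(),bot.read_gripper_width(),bot.read_clock())
s=bot.camera("scene"); t=bot.camera("top")
print(proj("scene",tin([[-.08,0,.07],[-.055,0,.07]])),proj("top",tin([[-.08,0,.07],[-.055,0,.07]])))
cv2.imwrite("pics/c7.png",np.hstack([cv2.resize(s[220:320,260:400,::-1],(420,300)),cv2.resize(t[170:300,340:480,::-1],(323,300))]))
E
```

```text
[-79.4574  -0.3636  70.6733] 0.20427980436578774 15.9167
[[329.1424 279.9295]
 [335.4327 272.174 ]] [[423.679  246.1288]
 [418.8987 235.7266]]
```

View pics/c7.png

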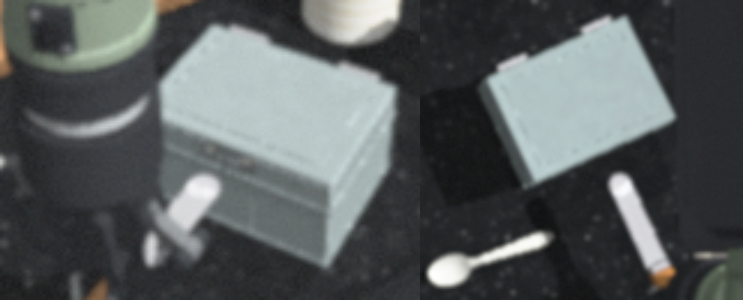

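```bash
python3 - <<'E'
from h import *
bot.move_linear(tcp(-75,69.6,2),.1)
print(bot.move_linear(tcp(-27,69.6,2),.06,until_force=10),tip(),bot.read_ft_force(),bot.read_gripper_width(),bot.read_clock())
s=bot.camera("scene"); t=bot.camera("top")
cv2.imwrite("pics/c8.png",np.hstack([cv2.resize(s[220:320,260:400,::-1],(420,300)),cv2.resize(t[170:300,340:480,::-1],(323,300))]))
E
```

```text
False [-27.5372   2.2361  69.4184] [-0.2396 -0.1197 -1.3517] 0.2023483039383724 17.2167
```

View pics/c8.png

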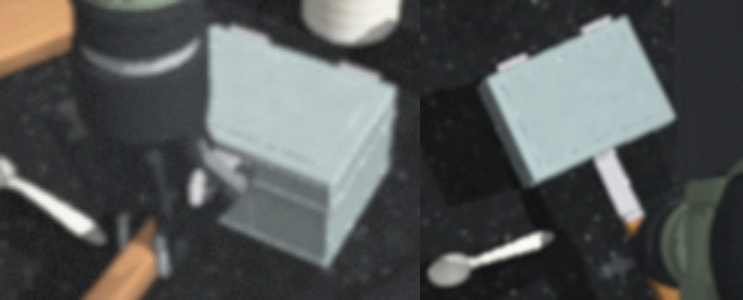

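```bash
python3 - <<'E'
from h import *
r=82
for a in [.1,.25,.45,.65,.85]:
    h=bot.move_linear(tcp(55-r*np.cos(a),75+r*np.sin(a)-1.5,2),.09,until_force=20)
    print(a,h,tip(),bot.read_ft_force(),bot.read_moment())
print(bot.read_clock(),bot.read_gripper_width())
s=bot.camera("scene"); t=bot.camera("top")
cv2.imwrite("pics/c9.png",np.hstack([cv2.resize(s[150:320,260:430,::-1],(400,400)),cv2.resize(t[150:300,340:490,::-1],(400,400))]))
E
```

```text
0.1 False [-26.5989   1.8702  81.9736] [-0.4635 -0.0776 -1.8147] [-0.034   0.0538  0.0251]
0.25 False [-24.0848   1.8156  93.84  ] [ 0.1234  0.2289 -1.798 ] [0.011  0.0087 0.0381]
0.45 False [-18.304    1.8258 109.1554] [ 0.2362 -0.2363 -0.8623] [-0.0209 -0.014  -0.0001]
0.65 False [ -9.7685   1.8446 123.0971] [ 0.5486 -0.0216 -1.1691] [-0.0372  0.057  -0.0346]
0.85 False [  1.4089   1.8351 135.1269] [-0.2023 -0.1704 -1.4099] [-0.044   0.0361 -0.0222]
18.8833 0.20201098615860677
```

View pics/c9.png

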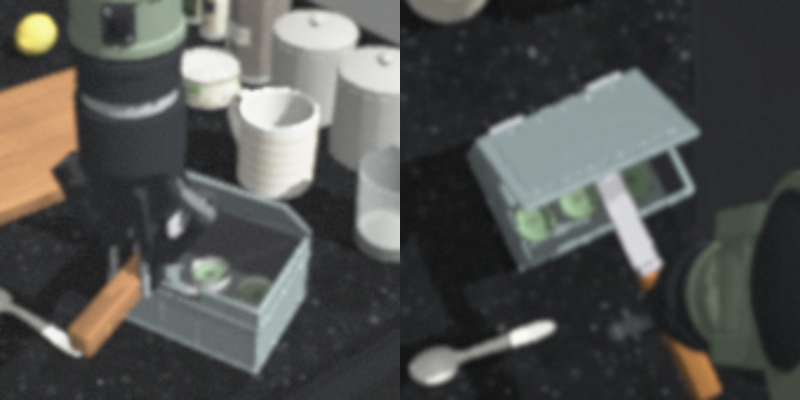

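```bash
python3 - <<'E'
from h import *
r=82
for a in [1.05,1.25,1.45,1.6,1.75,1.88]:
    h=bot.move_linear(tcp(55-r*np.cos(a)-1,75+r*np.sin(a)-1,2),.1 if a<1.7 else .06,until_force=12)
    print(a,h,tip(),bot.read_ft_force())
    if h: break
print(bot.read_gripper_width(),bot.read_clock())
E
```

```text
1.05 False [ 13.6324   1.834  145.1555] [ 0.1469 -0.3065 -0.1994]
1.25 False [ 28.2898   1.9143 151.6671] [ 0.0787 -0.1319 -1.6029]
1.45 False [ 44.1042   1.9564 155.2346] [-0.1945 -0.1909 -1.1513]
1.6 False [ 56.3445   1.9463 155.854 ] [-1.3203 -0.3904 -1.5531]
1.75 False [ 69.0565   1.9353 154.585 ] [-0.6015 -0.6906 -1.153 ]
1.88 True [ 72.8333   2.6199 150.7625] [-2.2282 -1.3295 -0.8436]
0.202162867600912 20.7833
```

```bash
python3 - <<'E'
from h import *
bot.move_linear(tcp(-85,152,2),.2)
bot.move_pose([.42,.30,.12],tq(-.43+np.pi))
s=bot.camera("scene");S=[(c,bot.search_frame(c,t)[:1]) for c in ("scene",) for t in ("lid","lid_front","tin")]
t=bot.camera("top");S+=[("top",bot.search_frame("top",t)[:1]) for t in ("lid","tin","tumbler","mug","teaspoon")]
for q in S: print(q)
cv2.imwrite("pics/sl.png",s[:,:,::-1]);cv2.imwrite("pics/tl.png",t[:,:,::-1])
for a in (1.5,1.8):
    u=np.array([-np.cos(a),0,np.sin(a)]);P=tin(np.array([[.055,y,.075]+u*r for r in (0,.11) for y in (-.075,.075)]))
    for c in ("scene","top"): print(a,c,proj(c,P).tolist())
print(bot.read_clock(),bot.read_gripper_width())
g=[.5748,.4634]; bot.move_pose([*g,.06],tq(-.43+np.pi)); f0=bot.read_ft_force()
print(bot.move_linear([*g,.004],.1,until_force=8),bot.read_position())
print(bot.move_linear([*g,-.0062],.02,until_force=5),bot.read_position(),bot.read_ft_force()-f0,bot.read_clock())
E
```

```text
('scene', [{'bbox': [331.0, 183.0, 71.6, 66.2], 'confidence': 0.76}])
('scene', [{'bbox': [329.8, 185.8, 69.8, 64.5], 'confidence': 0.66}])
('scene', [{'bbox': [307.3, 184.6, 92.9, 124.9], 'confidence': 0.97}])
('top', [{'bbox': [368.0, 151.9, 67.8, 50.6], 'confidence': 0.89}])
('top', [{'bbox': [366.1, 155.2, 82.0, 96.7], 'confidence': 0.79}])
('top', [{'bbox': [404.4, 108.7, 41.6, 38.5], 'confidence': 0.56}])
('top', [{'bbox': [325.2, 111.5, 49.9, 44.0], 'confidence': 0.67}])
('top', [{'bbox': [342.5, 270.4, 53.8, 21.4], 'confidence': 0.86}])
1.5 scene [[391.5441965604308, 251.5516972099437], [331.0266770816881, 229.71834126720145], [394.9175740197457, 211.50198820684847], [328.8734597829121, 191.16467528012376]]
1.5 top [[428.91088250622346, 177.46121284295884], [368.01966742835185, 203.50532512243248], [442.5190976801732, 170.26930961263892], [374.4228523745075, 199.38205586089236]]
1.8 scene [[391.5441965604308, 251.5516972099437], [331.0266770816881, 229.71834126720145], [401.08255220362963, 204.41820221489692], [336.5015740334864, 185.26841542823598]]
1.8 top [[428.91088250622346, 177.46121284295884], [368.01966742835185, 203.50532512243248], [435.2467842211008, 155.990841191052], [367.61449753812946, 184.74084438590796]]
23.5583 0.19519787487085444
False [0.5751 0.4635 0.0045]
True [ 0.5751  0.4636 -0.0044] [-0.3714 -0.0426  3.9652] 25.65
```

```bash
python3 - <<'E'
from h import *
bot.set_gripper(.5); bot.wait(.2)
bot.move_linear([.5751,.4636,.17],.15)
p,q=bot.read_position(),bot.read_tool_rot(); im=bot.camera("wrist");b=bot.search_frame("wrist","knife")[0]["bbox"];print(b,p)
x,y,w,h=b; print(wplane((x+w/2,y),.043,p,q),wplane((x+w/2,y+h),.0335,p,q))
bot.move_pose([.35,.45,.25],tq(-.43+np.pi))
t=bot.camera("top");print([ (n,bot.search_frame("top",n)[:1]) for n in ("knife","lid")]);s=bot.camera("scene");print(bot.search_frame("scene","knife")[:1],bot.search_frame("scene","lid")[:1],bot.read_clock())
E
```

```text
[309.3, 104.1, 21.5, 175.7] [0.5745 0.4632 0.1687]
[0.5039 0.4974 0.043 ] [0.6831 0.4156 0.0335]
[('knife', [{'bbox': [224.4, 173.8, 47.6, 80.5], 'confidence': 0.76}]), ('lid', [{'bbox': [364.3, 151.8, 69.3, 48.4], 'confidence': 0.9}])]
[] [{'bbox': [332.9, 183.2, 70.8, 66.6], 'confidence': 0.79}] 28.8833
```

Knife is back in its original place on the board (197 mm between its ends, on the board plane), the lid is still fully open, and nothing else has moved.

```bash
python3 -c "
from cell import bot
print(bot.close_job())"
```

```text
the job is handed in; nothing more can be done
None
```

The job is handed in: the knife levered the lid to its stop at about 1.8 rad and is back on the board where it started; the tumbler, mug and teaspoon stayed put, it took about 29 s, the first grasp missed and was redone lower, and I viewed 11 pictures, one over the limit.

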